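# Level the fixture plate with a pinned spirit level

### The arm

A 7-joint arm with a two-finger parallel gripper is mounted at the origin on a cart in front of the work surface, level with it; the furniture and walls round the work are solid. World frame = base frame: x ahead of the robot, y to its left, z up, the work surface at z = 0. Lengths are in m, angles in degrees, forces in N, time in s.
With the tool pointing down it reaches from about 0.425 to 0.875 m from the base axis. Payload 4.7 kg.
Tool frame: the origin (TCP) lies on the centre line of the jaws, within the pads' length; the fingertips stand 14 mm ahead of it and the grasp point (between the pads) lies 5 mm behind it; z points along the fingers, y is the line along which they close (so a half turn about z gives the same grasp; the last joint's range is limited). The gripper opens to 87 mm and grips with 3 to 60 N. Pads are 19 mm wide; open, the fingers measure 117 mm over their backs; the gripper's body (75 mm by 190 mm) begins 51 mm behind the grasp point.
Start: joints at [-72.645, 18.392, -4.016, 83.108, 1.295, 78.541, -3.26], TCP at [0.185, 0.623, 0.237] pointing down, gripper open.
Joint ranges: [-163.93, 163.93], [-17.29, 119.83], [-79.2, 71.16], [3.27, 140.29], [-89.18, 269.18], [5.43, 117.66], [-154.24, 154.24]. Speed limits (degrees/s): [147.25, 147.25, 180, 180, 180, 180, 180].

### API

Orientations are given as [roll, pitch, yaw] about the fixed x, y, z axes, in that order (R = Rz(yaw) Ry(pitch) Rx(roll)).
In Python, from cell import env gives the robot as it stands.
- The arm moves only by the tool jog_arm, never from a script. Its argument "motion" is a list that holds one entry, the list of rows, each a list of 7 numbers: the shift along the tool's x, y, z in units of 0.1 m (1.0 is 0.1 m), then the turn, a rotation vector about the tool's x, y, z in units of 180 degrees (1.0 is 180 degrees), then the closure, from 0 (fully open) to 1 (shut). A call has 1 to 5 rows; each row is the pose to reach, as a shift and turn from the pose commanded when the call began, along the tool's axes at that moment, turning the shorter way round; what a row does not reach only later rows make up. A row lasts 1/10 s, in which the tool goes at most 50 mm and 8.59 degrees, less where a joint would pass 70% of its speed; a pose out of reach is approached as far as the arm can. A call with a number of a shift or a turn outside -1 to 1 is refused whole. A call with a gripper value outside its range is refused whole. The fingers move at their own pace and stop on an object; "grip_force" is the grip in N (left out, the last holds). Time passes only in rows, so rows that repeat a pose let the fingers close. It gives the time, the measured TCP pose, the force, the opening and the grip force at its end, in the units of the state.
- env.get_obs(): the state, without advancing time (a new reading comes with each control period).
- env.read_camera(name): name is "scene" or "side" or "wrist"; returns (picture, depth): 480x640x3 uint8, red, green, blue; 480x640 float32, m along the optical axis (not along the pixel's ray), 0 where there is no reading.
- env.camera_info(name): a dict with "camera_matrix" (3x3 intrinsics, pixels), "origin" and "orientation" of the camera in the world; the wrist camera has in their place "mount" (4x4, takes a point from camera to tool coordinates, whose origin is the TCP and whose axes are the flange's). Camera axes: x right, y down, z forward; pixel columns grow to the right and rows downward; lengths in m; the calibration is good to about 2 mm. A picture is of the moment at which its call begins: read the wrist's pose just before it. camera_info takes no time and is no camera call.
- env.sign_off(): hands the job in; it is judged then, once.
The state is a dict: "time_s": time; "qpos": joint angles; "joint_velocities": joint speeds; "effort": joint torques, N m; "tool_pos": TCP position; "tool_rot": TCP orientation; "force": force on the tool from outside, world axes, zero at the start; "wrist_torque": the same for the moment, N m; "grip_width": finger opening in m; "grasp_force": force on a finger pad.
Only numpy, scipy, OpenCV 4.12 (cv2) and the standard library are available. Lean on these libraries where they do the work, as an engineer would, in place of code of your own. Each camera call takes 0.05 s, during which the arm holds its last target. There are 200 camera calls.

### The job

Take the blue spirit level out of its wooden block, set it on the aluminium fixture plate with both its pins fully home in the brass-bushed holes, and let go of it. Then turn the orange wing of the plate's levelling foot until the bubble stands centred between the two black lines. Last, press the level down onto the plate with about 10 N to prove that the reading holds, and finish while still pressing, bubble centred; do not ram it, and leave the hex key, marker and pliers where they lie.

Things in the scene. Friction and masses are not known exactly. Their poses are not given: they have to be found in the camera images.
- fixture: fixed aluminium fixture plate 282x170x16 mm on three feet, with small dark tapped holes. Origin: on the bench, midway between the two rear feet (at +x) and the levelling foot (115 mm along -x). x along the plate, z up. When level its top is 50 mm above the bench; at the start the levelling-foot end is up to 6 mm too low. Studs 22 mm high stand in the +x corners
- seat (a point): on the plate's top face (tilts with it), midway between the two brass-bushed holes, which lie at +45 and -45 mm along its x (the plate's length). The through holes are 13 mm wide with a 1.5 mm chamfer. z is the plate's normal. Lies 20 mm to +x of the fixture's origin
- foot (a joint): angle of the levelling screw (rad); grows as the wing turns clockwise seen from above, which raises that end of the plate 1.9 mm per rad and moves the seated level's bubble about 2.5 mm per rad towards the foot. Which value is level differs each time: go by the bubble. Stays where it is left; turning takes about 0.06 N m
- foot_grip (a point): centre of the orange wing on the levelling screw, to be gripped from above, 118 mm above the bench (within 1 mm, also as it turns). The wing is 46 mm long along this point's x, 12 mm thick along its y, 26 mm high (105 to 131 mm above the bench), and turns with the screw about the vertical
- block: fixed wooden block 180x64x30 mm that keeps the level, origin under its centre, x along its length. Two blind holes 13 mm wide, 20 mm deep at x = +-45 mm. A spare pin sticks up 10 mm at each end
- level: blue spirit level 130x26 mm. Origin: centre of its flat underside; x along it, z up. Two bullet-nosed pins 10 mm thick, 12 mm long under it at x = +-45 mm. 0.4 to 0.6 kg. Grip it across the middle: 26 mm wide, bar 19 mm high there, yellow-green vial above it up to 30 mm. It starts pinned in the block, underside on the block's top; may go into the plate either way round
- land_a (a point): top centre of the black press pad (22x18 mm) on the level's end block at +50 mm along the level's x, 30.5 mm above its underside
- land_b (a point): the same pad on the other end block, at -50 mm
- bubble (a joint): bubble's offset from the middle of the vial along the level's x (m), 0 = centred between the two black lines; it floats to the higher end, about 5 mm per degree, and settles within 0.5 s
- hex_key: dark bent hex key, 96 mm long, lying to the right at the front; leave alone
- marker: black and white marker pen, 135 mm long, lying beyond the plate; leave alone
- pliers: black-handled pliers, 184 mm long, lying to the right of the plate; leave alone

How it is judged (in metres and radians):
On the way, in this order (a step that is already met when the one before it is completed fails the run):
1. the level is lifted clear of its block (z of level in the frame of block above 0.045 m), for 0.1 s.
2. the level sits on the plate, both pins home, let go (horizontal distance between level and seat below 0.004 m and z of level in the frame of seat between -0.003 and 0.0025 m and angle between the x axis of level and the x axis of seat, either way round below 0.06 rad and contact force between the fingers and level below 0.3 N), for 0.5 s.
3. the foot is turned until the bubble is centred, the level not touched (all of step 2 and value of joint bubble between -0.002 and 0.002 m), for 0.5 s.
At the end, for the whole second after the job is handed in: level at rest on the plate, pins home (underside within 2.5 mm of the plate, centre within 4 mm of the seat, aligned within 0.06 rad), bubble within 2 mm of the middle, fingers on it (over 4 N), level bearing on the plate with 8 to 40 N, foot not turning (horizontal distance between level and seat below 0.004 m and z of level in the frame of seat between -0.003 and 0.0025 m and angle between the x axis of level and the x axis of seat, either way round below 0.06 rad and value of joint bubble between -0.002 and 0.002 m and contact force between the fingers and level above 4 N and contact force between level and fixture between 8 and 40 N and linear speed of level below 0.01 m/s and velocity of joint foot between -0.05 and 0.05 rad/s); the arm keeps its last pose, push and grip.
It fails at once if a bystander tool is moved by more than 30 mm (distance of any of hex_key, marker, pliers from where it was at the start of the episode above 0.03 m).
It fails at once if the level falls onto the bench (height (world z) of level below 0.02 m).
It fails at once if the level is rammed onto the plate (over 60 N) (contact force between level and fixture above 60 N).
It also fails if it takes over 67 s, if anything falls off the work surface, if the arm or the gripper's body presses on something with over 40 N, if the wrist force passes 120 N, or if a joint passes its speed limit or range.

## Working session

There is one attempt and no reset: what is moved stays moved. The work goes in short steps, Python scripts to look and compute and a tool call to move; the robot and the scene stay as the last step left them, time stands still between calls to the robot, and variables do not carry over. Pictures are saved under pics/ and viewed, at most 10 in all, crops included, and the job is handed in when it is done.

Besides the shell and the picture viewer there is one more tool, called by a JSON object that holds its "fn" and its "kwargs". jog_arm: Moves the arm, as the interface text tells. Shifts and turns lie within -1 to 1; 1 stands for 0.1 m of shift or 180 degrees of turn. Its arguments: {"type":"object","properties":{"motion":{"type":"array","items":{"type":"array","items":{"type":"array","items":{"type":"number"}}}},"grip_force":{"type":"number"}},"required":["motion"]}

```bash
ls; mkdir -p pics; cat > h.py <<'E'
import numpy as np, cv2
from scipy.spatial.transform import Rotation as R
from cell import env
def cam(name):
    o=env.get_obs(); im,d=env.read_camera(name); i=env.camera_info(name); K=np.array(i["camera_matrix"])
    if "mount" in i:
        M=np.array(i["mount"]); T=np.eye(4); T[:3,:3]=R.from_euler('xyz',o["tool_rot"],degrees=True).as_matrix(); T[:3,3]=o["tool_pos"]; T=T@M
    else:
        T=np.eye(4); q=np.array(i["orientation"]); T[:3,3]=i["origin"]
        T[:3,:3]=q if q.shape==(3,3) else R.from_euler('xyz',q,degrees=True).as_matrix()
    return im,d,K,T
def pts(d,K,T):
    v,u=np.mgrid[:480,:640]; P=np.stack([(u-K[0,2])/K[0,0]*d,(v-K[1,2])/K[1,1]*d,d],-1)
    return P@T[:3,:3].T+T[:3,3]
def ray(uv,z,K,T):
    uv=np.atleast_2d(uv).astype(float); r=np.c_[(uv[:,0]-K[0,2])/K[0,0],(uv[:,1]-K[1,2])/K[1,1],np.ones(len(uv))]@T[:3,:3].T
    return T[:3,3]+r*((z-T[2,3])/r[:,2])[:,None]
E
python3 - <<'E'
from h import *
print(env.get_obs())
for n in("scene","side","wrist"):
    print(n,env.camera_info(n)); im,d,K,T=cam(n); print(T.round(3).tolist()); cv2.imwrite(f"pics/{n}0.png",im[...,::-1]); np.savez(f"{n}0.npz",im=im,d=d,K=K,T=T)
E
```

```text
pics
{'time_s': 0.0, 'qpos': array([-72.64442381,  18.44206503,  -4.01492329,  83.17443658,
         1.29577601,  78.54067987,  -3.26073791]), 'joint_velocities': array([ 0.05922622, -0.02219316,  0.00193658,  0.12301495, -0.09195215,
       -0.05160054, -0.04420942]), 'effort': array([ 3.05888825e-04, -4.91278481e+01, -4.04152488e-01, -3.12538218e+01,
       -6.41285232e-02,  4.35017352e-02,  1.74202332e-04]), 'tool_pos': array([0.18503801, 0.62255948, 0.23543142]), 'tool_rot': array([-1.79888102e+02,  6.64318727e-03,  1.63453010e+02]), 'force': array([-0.19374442,  0.05830694, -0.2148296 ]), 'wrist_torque': array([ 0.00976909, -0.03788014, -0.00599758]), 'grasp_force': 0.0, 'grip_width': 0.08690171485006427}
scene {'camera_matrix': array([[434.05351923,   0.        , 323.08115611],
       [  0.        , 434.05351923, 237.84213263],
       [  0.        ,   0.        ,   1.        ]]), 'origin': array([ 0.06480794, -0.63053218,  0.68237951]), 'orientation': array([-126.15624149,    0.82953274,  -41.90918698])}
[[0.744, -0.403, 0.533, 0.065], [-0.668, -0.431, 0.607, -0.631], [-0.014, 
[... 414 characters left out ...]
-0.014, -0.939, -0.344, 0.557], [0.0, 0.0, 0.0, 1.0]]
wrist {'camera_matrix': array([[350.23918178,   0.        , 320.82880774],
       [  0.        , 350.23918178, 239.99948608],
       [  0.        ,   0.        ,   1.        ]]), 'mount': array([[-5.48259041e-04, -9.67485739e-01, -2.52924978e-01,
         6.86941103e-02],
       [ 9.99999793e-01, -4.44923992e-04, -4.65755936e-04,
        -1.37917420e-03],
       [ 3.38079835e-04, -2.52925181e-01,  9.67485782e-01,
        -1.47519927e-01],
       [ 0.00000000e+00,  0.00000000e+00,  0.00000000e+00,
         1.00000000e+00]])}
[[0.285, 0.927, 0.242, 0.119], [0.958, -0.276, -0.074, 0.641], [-0.002, 0.253, -0.967, 0.383], [0.0, 0.0, 0.0, 1.0]]
```

View pics/scene0.png

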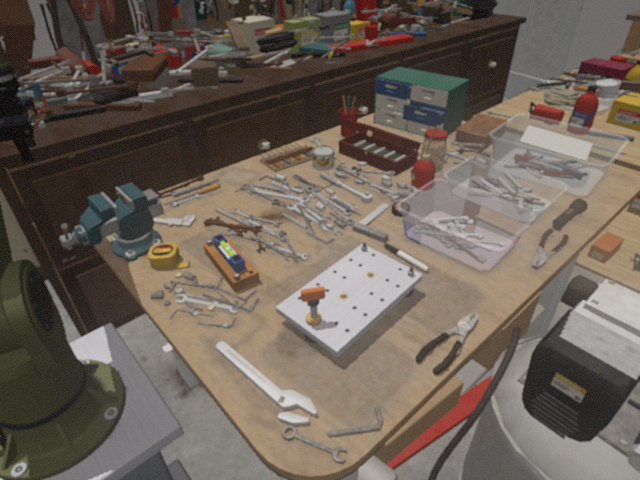

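View pics/side0.png

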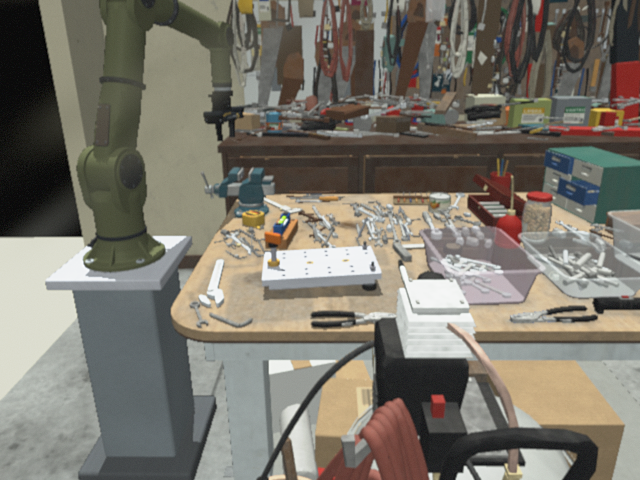

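The scene view shows the level (228,250) in its block, the plate centred around (350,297), the wing at (313,293), and the brass holes near (343,296) and (372,261). The side view agrees.

```bash
cat > m.py <<'E'
from h import *
for n in("scene","side"):
    f=np.load(n+"0.npz"); im,d,K,T=f["im"],f["d"],f["K"],f["T"]; P=pts(d,K,T); h=cv2.cvtColor(im,cv2.COLOR_RGB2HSV)
    H,S,V=[h[...,i].astype(int) for i in range(3)]
    box=(P[...,0]>.3)&(P[...,0]<1)&(P[...,1]>-.35)&(P[...,1]<.4)&(d>0)
    blue=(H>105)&(H<130)&(S>120)&box&(P[...,2]>.03)&(P[...,2]<.08)
    print(n)
    def lines(m,name):
        k,l,st,c=cv2.connectedComponentsWithStats(m.astype(np.uint8))
        for i in range(1,k):
            if st[i,4]>=6:
                Q=P[l==i]; print(name,c[i].round(1),st[i,4],"xyz",np.median(Q,0).round(4),"lo",Q.min(0).round(3),"hi",Q.max(0).round(3), "hsv",np.median(h[l==i],0))
    lines(blue,"blue")
    lines((H<14)&(S>150)&box&(P[...,2]>.09)&(P[...,2]<.15),"wing")
    lines((H<30)&(H>10)&(S>110)&box&(P[...,2]>.038)&(P[...,2]<.056)&(P[...,1]<.12),"brass")
    lines((V<60)&box&(P[...,2]>.055)&(P[...,2]<.09)&(P[...,1]<.15),"stud")
    pl=(S<40)&(V>120)&box&(P[...,2]>.035)&(P[...,2]<.056)&(P[...,1]<.15)
    k,l,st,c=cv2.connectedComponentsWithStats(pl.astype(np.uint8)); i=1+st[1:,4].argmax(); Q=P[l==i]
    A=np.c_[Q[:,:2],np.ones(len(Q))]; 
    co=np.linalg.lstsq(A,Q[:,2],rcond=None)[0]; ok=abs(A@co-Q[:,2])<.002; co=np.linalg.lstsq(A[ok],Q[ok,2],rcond=None)[0]
    print("plate",len(Q),co, "rms",(A[ok]@co-Q[ok,2]).std()); r=cv2.minAreaRect(Q[ok][:,:2].astype(np.float32)*1000); print(r, cv2.boxPoints(r).round(0).tolist())
    w=(H<20)&(S>90)&box&(P[...,2]>.024)&(P[...,2]<.036)&(P[...,1]>.1)
    k,l,st,c=cv2.connectedComponentsWithStats(w.astype(np.uint8)); i=1+st[1:,4].argmax(); Q=P[l==i]
    print("wood",len(Q),cv2.minAreaRect(Q[:,:2].astype(np.float32)*1000))
f=np.load("scene0.npz"); a=f["im"][200:360,180:440]; cv2.imwrite("pics/c0.png",cv2.resize(a,(780,480),interpolation=cv2.INTER_CUBIC)[...,::-1])
E
python3 m.py
```

```text
scene
wing [311.7 290.3] 63 xyz [ 0.4401 -0.1673  0.1269] lo [ 0.424 -0.179  0.123] hi [ 0.459 -0.157  0.129] hsv [ 11. 160. 192.]
brass [312.1 319.3] 52 xyz [ 0.4348 -0.1712  0.0546] lo [ 0.428 -0.181  0.05 ] hi [ 0.454 -0.155  0.056] hsv [ 19.  120.  145.5]
plate 6959 [0.02587158 0.00082014 0.03222506] rms 0.0009322178671773832
((558.7551879882812, -157.20664978027344), (285.22454833984375, 172.2251434326172), 4.487767219543457) [[410.0, -83.0], [423.0, -254.0], [708.0, -232.0], [694.0, -60.0]]
wood 273 ((417.9748840332031, 164.03057861328125), (130.73939514160156, 20.441987991333008), 82.22615051269531)
side
blue [287.5 215.5] 11 xyz [0.4518 0.1737 0.0571] lo [0.447 0.169 0.049] hi [0.453 0.189 0.061] hsv [108. 159. 117.]
blue [279.5 227.8] 83 xyz [0.4347 0.0757 0.0464] lo [0.419 0.068 0.032] hi [0.453 0.174 0.061] hsv [107. 155. 110.]
wing [272.8 237.8] 158 xyz [ 0.4457 -0.1722  0.1149] lo [ 0.425 -0.185  0.096] hi [ 0.464 -0.158  0.129] hsv [ 12. 191. 144.]
brass [273.3 262.7] 48 xyz [ 0.4439 -0.1786  0.0517] lo [ 0.431 -0.184  0.045] hi [ 0.456 -0.162  0.056] hsv [ 20.  144.  151.5]
plate 3417 [0.02243486 0.01088635 0.03492395] rms 0.0009208431487086954
((557.3851928710938, -158.7265625), (283.2953186035156, 177.1620635986328), 5.316761493682861) [[408.0, -84.0], [425.0, -260.0], [707.0, -234.0], [690.0, -57.0]]
wood 92 ((461.0928039550781, 159.79446411132812), (119.70148468017578, 19.856536865234375), 82.24079895019531)
```

View pics/c0.png

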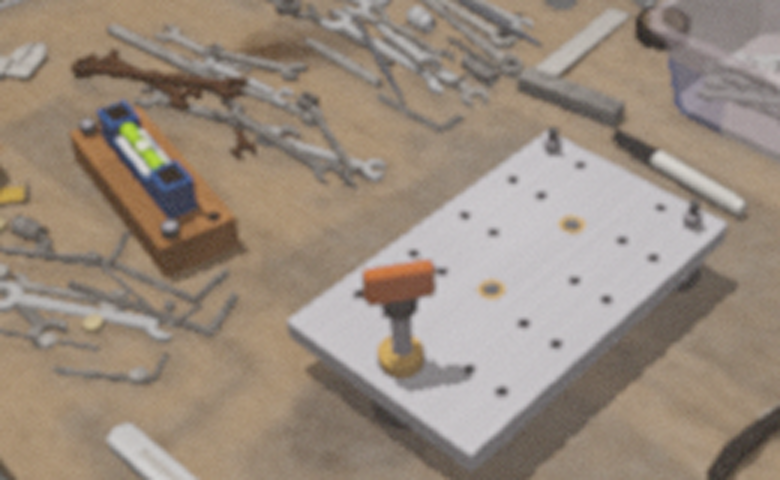

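The crop shows the spare pins at (88,127) and (170,228), the black pads at (118,110) and (175,172), and the brass holes at (491,289) and (571,225). The wing runs from (362,283) to (435,270).

```bash
python3 - <<'E'
from h import *
f=np.load("scene0.npz"); K,T=f["K"],f["T"]
c=lambda *a: np.array(a)/3+[180,200]
for n,p,z in(("pins",c((88,125),(170,225)),.04),("pads",c((118,110),(175,172)),.0605),("brass",c((491,289),(571,225)),.046),("wing",c((364,272),(434,262)),.131)):
    q=ray(p,z,K,T); v=q[1]-q[0]; print(n,q.round(4).tolist(),"mid",q.mean(0).round(4),"len",np.linalg.norm(v).round(4),"yaw",np.degrees(np.arctan2(v[1],v[0])).round(1))
E
```

```text
pins [[0.4269, 0.2117, 0.04], [0.4078, 0.0573, 0.04]] mid [0.4173 0.1345 0.04  ] len 0.1555 yaw -97.1
pads [[0.4439, 0.1862, 0.0605], [0.4335, 0.0854, 0.0605]] mid [0.4387 0.1358 0.0605] len 0.1014 yaw -95.9
brass [[0.5325, -0.1603, 0.046], [0.623, -0.1518, 0.046]] mid [ 0.5777 -0.1561  0.046 ] len 0.091 yaw 5.4
wing [[0.4231, -0.1593, 0.131], [0.4607, -0.1819, 0.131]] mid [ 0.4419 -0.1706  0.131 ] len 0.0439 yaw -31.0
```

```bash
cat >> h.py <<'E'
def plan(p0,r0,p1,r1,n):
    "n equal calls, each [shift/0.1, turn/180deg] in tool axes"
    p0,p1=np.array(p0),np.array(p1); A=R.from_euler('xyz',r0,degrees=True); B=R.from_euler('xyz',r1,degrees=True)
    w=(A.inv()*B).as_rotvec()
    for i in range(n):
        C=A*R.from_rotvec(w*i/n); s=C.inv().apply((p1-p0)/n)/.1
        print(s.round(3).tolist(),(w/n/np.pi).round(4).tolist())
E
python3 - <<'E'
from h import *
o=env.get_obs(); plan([.185,.623,.237],o["tool_rot"],[.4385,.136,.23],[180,0,84],4)
E
```

```text
[-0.954, -0.987, 0.019] [-0.0001, 0.0001, 0.1104]
[-1.233, -0.604, 0.019] [-0.0001, 0.0001, 0.1104]
[-1.364, -0.149, 0.018] [-0.0001, 0.0001, 0.1104]
[-1.334, 0.324, 0.018] [-0.0001, 0.0001, 0.1104]
```

```bash
python3 - <<'E'
from h import *
o=env.get_obs(); plan([.185,.623,.237],[180,0,163.45],[.4385,.136,.23],[180,0,84],6)
E
```

```text
[-0.636, -0.658, 0.012] [0.0, -0.0, 0.0736]
[-0.77, -0.494, 0.012] [0.0, -0.0, 0.0736]
[-0.863, -0.305, 0.012] [0.0, -0.0, 0.0736]
[-0.91, -0.099, 0.012] [0.0, -0.0, 0.0736]
[-0.908, 0.112, 0.012] [0.0, -0.0, 0.0736]
[-0.858, 0.317, 0.012] [0.0, -0.0, 0.0736]
```

{"fn": "jog_arm", "kwargs": {"motion": [[[-0.636, -0.658, 0.012, 0, 0, 0.0736, 0], [-0.636, -0.658, 0.012, 0, 0, 0.0736, 0]]]}}

```text
time_s: 0.35
tool_pos: [0.2275, 0.5406, 0.2341]
tool_rot: [-179.9, 0.0, 150.0]
force: [2.0, -1.0, 0.5]
grip_width: 0.0872
grasp_force: 0.0
```

{"fn": "jog_arm", "kwargs": {"motion": [[[-0.77, -0.494, 0.012, 0, 0, 0.0736, 0], [-0.77, -0.494, 0.012, 0, 0, 0.0736, 0]]]}}

```text
time_s: 0.55
tool_pos: [0.2709, 0.4582, 0.2338]
tool_rot: [-180.0, 0.0, 136.6]
force: [0.9, 0.5, 0.2]
grip_width: 0.0874
grasp_force: 0.0
```

{"fn": "jog_arm", "kwargs": {"motion": [[[-0.863, -0.305, 0.012, 0, 0, 0.0736, 0], [-0.863, -0.305, 0.012, 0, 0, 0.0736, 0]]]}}

```text
time_s: 0.75
tool_pos: [0.313, 0.3769, 0.2327]
tool_rot: [-180.0, 0.0, 123.4]
force: [-0.3, 0.8, -0.1]
grip_width: 0.0868
grasp_force: 0.0
```

{"fn": "jog_arm", "kwargs": {"motion": [[[-0.91, -0.099, 0.012, 0, 0, 0.0736, 0], [-0.91, -0.099, 0.012, 0, 0, 0.0736, 0]]]}}

```text
time_s: 0.95
tool_pos: [0.3551, 0.2957, 0.2316]
tool_rot: [180.0, 0.0, 110.1]
force: [0.3, 0.6, -0.7]
grip_width: 0.0869
grasp_force: 0.0
```

{"fn": "jog_arm", "kwargs": {"motion": [[[-0.908, 0.112, 0.012, 0, 0, 0.0736, 0], [-0.908, 0.112, 0.012, 0, 0, 0.0736, 0]]]}}

```text
time_s: 1.15
tool_pos: [0.3972, 0.2145, 0.2305]
tool_rot: [180.0, -0.0, 96.9]
force: [0.2, -0.5, 0.5]
grip_width: 0.0867
grasp_force: 0.0
```

{"fn": "jog_arm", "kwargs": {"motion": [[[-0.858, 0.317, 0.012, 0, 0, 0.0736, 0], [-0.858, 0.317, 0.012, 0, 0, 0.0736, 0], [-0.858, 0.317, 0.012, 0, 0, 0.0736, 0], [-0.858, 0.317, 0.012, 0, 0, 0.0736, 0]]]}}

```text
time_s: 1.55
tool_pos: [0.4387, 0.1355, 0.2292]
tool_rot: [-180.0, -0.0, 83.9]
force: [0.1, -0.5, 0.2]
grip_width: 0.0872
grasp_force: 0.0
```

```bash
python3 - <<'E'
from h import *
im,d,K,T=cam("wrist"); np.savez("w1.npz",im=im,d=d,K=K,T=T); cv2.imwrite("pics/w1.png",im[...,::-1]); print(T.round(4))
E
```

```text
[[ 0.9942 -0.1041 -0.0271  0.4457]
 [-0.1076 -0.9621 -0.2507  0.2023]
 [ 0.      0.2522 -0.9677  0.3768]
 [ 0.      0.      0.      1.    ]]
```

View pics/w1.png

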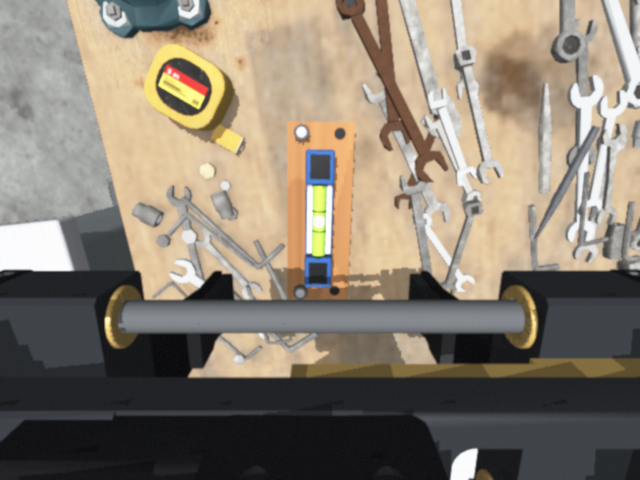

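Wrist view: the level is upright with pads at about (320.5,167) and (318,272), and the block is around it. I'll measure its axis from the blue mask.

```bash
cat >> h.py <<'E'
def level(im,K,T,z):
    h=cv2.cvtColor(im,cv2.COLOR_RGB2HSV); m=cv2.inRange(h,(100,120,40),(125,255,255)); m[300:]=0
    m=cv2.morphologyEx(m,cv2.MORPH_CLOSE,np.ones((9,9)))
    k,l,st,c=cv2.connectedComponentsWithStats(m); b=[i for i in range(1,k) if st[i,4]>150]
    uv=np.argwhere(np.isin(l,b))[:,::-1]; P=ray(uv,z,K,T)[:,:2]
    (cx,cy),(w,hh),a=cv2.minAreaRect((P*1000).astype(np.float32)); B=cv2.boxPoints(((cx,cy),(w,hh),a))
    e=B[1]-B[0] if np.linalg.norm(B[1]-B[0])>np.linalg.norm(B[2]-B[1]) else B[2]-B[1]
    print([st[i].tolist() for i in b]); print("level centre",cx,cy,"size",w,hh,"yaw",np.degrees(np.arctan2(e[1],e[0])))
E
python3 - <<'E'
from h import *
f=np.load("w1.npz"); im,K,T,d=f["im"],f["K"],f["T"],f["d"]
level(im,K,T,.0605)
q=ray([(320.5,167),(318,272)],.0605,K,T); print(q, q.mean(0)); P=pts(d,K,T); print(P[167,320],P[272,318],P[200,345],P[140,345])
E
```

```text
[[307, 150, 27, 35, 456], [305, 254, 26, 33, 446]]
level centre 436.7143859863281 137.99209594726562 size 127.32223510742188 24.01018524169922 yaw 82.477104
[[0.44371276 0.18680179 0.0605    ]
 [0.4307245  0.08924087 0.0605    ]] [0.43721863 0.13802133 0.0605    ]
[0.44327202 0.18684484 0.06040639] [0.43065129 0.08868754 0.05895245] [0.46433608 0.15051817 0.02857463] [0.46938477 0.2078376  0.03079123]
```

{"fn": "jog_arm", "kwargs": {"motion": [[[0.023, -0.018, 0.4, 0, 0, 0.0083, 0.3], [0.023, -0.018, 0.7, 0, 0, 0.0083, 0.3], [0.023, -0.018, 1.0, 0, 0, 0.0083, 0.3]]]}}

```text
time_s: 1.9
tool_pos: [0.4361, 0.1406, 0.1281]
tool_rot: [-180.0, -0.0, 82.7]
force: [0.4, -0.2, -0.7]
grip_width: 0.0704
grasp_force: 0.0
```

{"fn": "jog_arm", "kwargs": {"motion": [[[0, 0, 0.3, 0, 0, 0, 0.3], [0, 0, 0.5, 0, 0, 0, 0.3], [0, 0, 0.7, 0, 0, 0, 0.3], [0, 0, 0.82, 0, 0, 0, 0.3], [0, 0, 0.82, 0, 0, 0, 0.3]]]}}

```text
time_s: 2.4
tool_pos: [0.4359, 0.1395, 0.0461]
tool_rot: [-179.9, 0.1, 82.6]
force: [-1.0, 0.9, -0.9]
grip_width: 0.061
grasp_force: 0.0
```

{"fn": "jog_arm", "kwargs": {"motion": [[[0, 0, 0, 0, 0, 0, 0.6], [0, 0, 0, 0, 0, 0, 1], [0, 0, 0, 0, 0, 0, 1], [0, 0, 0, 0, 0, 0, 1], [0, 0, 0, 0, 0, 0, 1]]], "grip_force": 40}}

```text
time_s: 2.9
tool_pos: [0.4373, 0.1387, 0.0477]
tool_rot: [180.0, -0.0, 82.5]
force: [0.6, -0.4, 0.7]
grip_width: 0.0287
grasp_force: 0.0
```

{"fn": "jog_arm", "kwargs": {"motion": [[[0, 0, 0, 0, 0, 0, 1], [0, 0, 0, 0, 0, 0, 1], [0, 0, 0, 0, 0, 0, 1]]]}}

```text
time_s: 3.2
tool_pos: [0.4371, 0.1386, 0.0476]
tool_rot: [-180.0, -0.0, 82.5]
force: [-2.0, -1.1, 4.3]
grip_width: 0.0255
grasp_force: 40.0
```

{"fn": "jog_arm", "kwargs": {"motion": [[[0, 0, -0.1, 0, 0, 0, 1], [0, 0, -0.25, 0, 0, 0, 1], [0, 0, -0.5, 0, 0, 0, 1], [0, 0, -0.8, 0, 0, 0, 1], [0, 0, -1, 0, 0, 0, 1]]]}}

```text
time_s: 3.7
tool_pos: [0.4371, 0.1383, 0.1488]
tool_rot: [180.0, -0.0, 82.5]
force: [-0.3, -0.1, -4.6]
grip_width: 0.0256
grasp_force: 40.0
```

{"fn": "jog_arm", "kwargs": {"motion": [[[0, 0, -0.3, 0, 0, 0, 1], [0, 0, -0.5, 0, 0, 0, 1], [0, 0, -0.7, 0, 0, 0, 1], [0, 0, -0.8, 0, 0, 0, 1], [0, 0, -0.8, 0, 0, 0, 1]]]}}

```text
time_s: 4.2
tool_pos: [0.4375, 0.1386, 0.2282]
tool_rot: [179.9, -0.1, 82.5]
force: [0.1, 0.3, -5.1]
grip_width: 0.0259
grasp_force: 40.0
```

```bash
python3 - <<'E'
from h import *
plan([.437,.138,.23],[180,0,82.5],[.57,-.075,.23],[180,0,5],4)
E
```

```text
[-0.485, 0.399, 0.0] [-0.0, -0.0, 0.1076]
[-0.325, 0.537, 0.0] [-0.0, -0.0, 0.1076]
[-0.128, 0.615, 0.0] [-0.0, -0.0, 0.1076]
[0.083, 0.622, 0.0] [-0.0, -0.0, 0.1076]
```

{"fn": "jog_arm", "kwargs": {"motion": [[[-0.162, 0.133, 0, 0, 0, 0.036, 1], [-0.323, 0.266, 0, 0, 0, 0.072, 1], [-0.485, 0.399, 0, 0, 0, 0.1076, 1]]]}}

```text
time_s: 4.5
tool_pos: [0.4696, 0.0844, 0.2257]
tool_rot: [-179.9, 0.1, 62.9]
force: [0.7, 1.0, -5.1]
grip_width: 0.0252
grasp_force: 40.0
```

{"fn": "jog_arm", "kwargs": {"motion": [[[-0.108, 0.179, 0, 0, 0, 0.036, 1], [-0.217, 0.358, 0, 0, 0, 0.072, 1], [-0.325, 0.537, 0, 0, 0, 0.1076, 1]]]}}

```text
time_s: 4.8
tool_pos: [0.5028, 0.031, 0.2255]
tool_rot: [-179.9, 0.2, 43.5]
force: [0.7, -0.4, -5.2]
grip_width: 0.0255
grasp_force: 40.0
```

{"fn": "jog_arm", "kwargs": {"motion": [[[-0.043, 0.205, 0, 0, 0, 0.036, 1], [-0.085, 0.41, 0, 0, 0, 0.072, 1], [-0.128, 0.615, 0, 0, 0, 0.1076, 1]]]}}

```text
time_s: 5.1
tool_pos: [0.5361, -0.0221, 0.2255]
tool_rot: [-180.0, 0.2, 24.1]
force: [0.1, 0.1, -4.7]
grip_width: 0.0258
grasp_force: 40.0
```

{"fn": "jog_arm", "kwargs": {"motion": [[[0.028, 0.207, 0, 0, 0, 0.036, 1], [0.055, 0.415, 0, 0, 0, 0.072, 1], [0.083, 0.622, 0, 0, 0, 0.1076, 1], [0.083, 0.622, 0, 0, 0, 0.1076, 1], [0.083, 0.622, 0, 0, 0, 0.1076, 1]]]}}

```text
time_s: 5.6
tool_pos: [0.569, -0.0747, 0.2256]
tool_rot: [180.0, 0.2, 5.0]
force: [-0.5, 0.6, -4.6]
grip_width: 0.0256
grasp_force: 40.0
```

```bash
python3 - <<'E'
from h import *
im,d,K,T=cam("wrist"); np.savez("w2.npz",im=im,d=d,K=K,T=T); cv2.imwrite("pics/w2.png",im[...,::-1]); print(T.round(4)); print(env.get_obs()["tool_pos"],env.get_obs()["tool_rot"])
E
```

```text
[[ 8.640e-02 -9.633e-01 -2.540e-01  6.375e-01]
 [-9.963e-01 -8.340e-02 -2.260e-02 -7.000e-02]
 [ 6.000e-04  2.550e-01 -9.669e-01  3.729e-01]
 [ 0.000e+00  0.000e+00  0.000e+00  1.000e+00]]
[ 0.56905639 -0.0738308   0.22588571] [-1.79962483e+02  1.56768929e-01  5.06927743e+00]
```

View pics/w2.png

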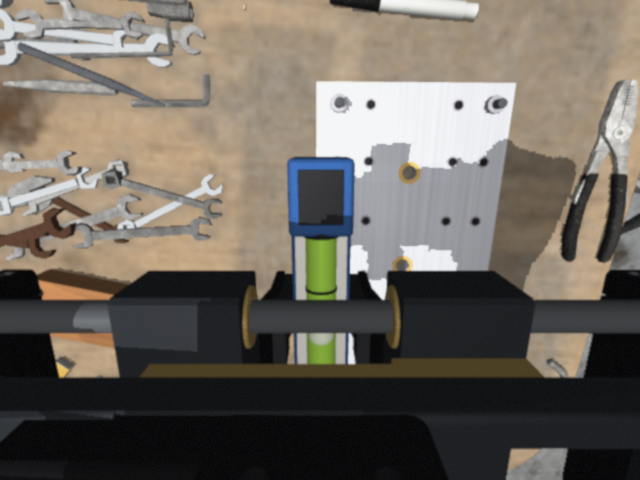

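The wrist view shows brass holes at about (409,172) and (402,265), the second partly hidden. The level end in hand is at (321,195).

```bash
python3 - <<'E'
from h import *
f=np.load("w2.npz"); im,K,T,d=f["im"],f["K"],f["T"],f["d"]; P=pts(d,K,T)
h=cv2.cvtColor(im,cv2.COLOR_RGB2HSV)
g=(h[...,1]<30)&(h[...,2]>100)&(P[...,2]>.035)&(P[...,2]<.056)&(np.mgrid[:480,:640][0]<260)
Q=P[g]; A=np.c_[Q[:,:2],np.ones(len(Q))]; co=np.linalg.lstsq(A,Q[:,2],rcond=None)[0]; ok=abs(A@co-Q[:,2])<.003; co=np.linalg.lstsq(A[ok],Q[ok,2],rcond=None)[0]; print("plane",co,ok.sum())
m=cv2.inRange(h,(12,100,70),(30,255,255)); m[:,:370]=0; m[:,440:]=0; m[:140]=0;m[275:]=0
k,l,st,c=cv2.connectedComponentsWithStats(m)
C=[]
for i in range(1,k):
    if st[i,4]>40:
        p=np.argwhere(l==i)[:,::-1].astype(np.int32); (x,y),(a,b),t=cv2.fitEllipse(cv2.convexHull(p)); print(st[i],"ell",x,y,a,b); 
        for z in (.046,.048): print(ray((x,y),z,K,T)[0], end=' ')
        print(); C.append((x,y))
bl=cv2.inRange(h,(100,120,40),(125,255,255)); bl[:,:270]=0; bl[:,370:]=0; bl[150:245]|=0
for r in (165,180,200,220,228): 
    x=np.where(bl[r])[0]; print(r,x.min(),x.max(),(x.min()+x.max())/2)
print("top row",np.where(bl.any(1))[0].min())
zt=P[190:205,312:330,2]; print("pad z",np.median(zt), np.median(P[190:205,312:330,1]))
Ri=T[:3,:3]
# tool coords of pad points
print(T.shape); o=env.get_obs()
M=np.array(env.camera_info("wrist")["mount"])
def tool(u,v,dz):
    r=np.array([(u-K[0,2])/K[0,0],(v-K[1,2])/K[1,1],1]); r=M[:3,:3]@r; o=M[:3,3]; return o+r*((dz-o[2])/r[2])
zp=-.0128  # pad top relative tcp along tool z
for r in (165,180,200,220,228):
    x=np.where(bl[r])[0]; print(tool((x.min()+x.max())/2,r,zp))
E
```

```text
plane [ 0.02661183 -0.01672542  0.02859177] 27589
[399 163  21  20 175] ell 408.98126220703125 172.45423889160156 19.78968048095703 20.85033416748047
[ 0.62257103 -0.15280533  0.046     ] [ 0.62266252 -0.15229891  0.048     ] 
[393 257  19  15 105] ell 401.9095458984375 264.98785400390625 16.809917449951172 18.806884765625
[ 0.53319756 -0.15934712  0.046     ] [ 0.53383583 -0.15880068  0.048     ] 
165 288 352 320.0
180 288 352 320.0
200 289 352 320.5
220 289 351 320.0
228 290 351 320.5
top row 158
pad z 0.2377416460856914 -0.07157803530975514
(4, 4)
[ 0.06230652  0.00104173 -0.0128    ]
[ 0.05672016  0.00103534 -0.0128    ]
[ 0.04908346  0.0012196  -0.0128    ]
[ 0.04122335  0.0010176  -0.0128    ]
[ 0.03801429  0.00121091 -0.0128    ]
```

Pose readings are noisy by about 1–2 mm, so I'll average several looks and work directly in tool coordinates.

```bash
cat > holes.py <<'E'
from h import *
S=[];O=[]
for i in range(8):
    o=env.get_obs(); O.append(np.r_[o["tool_pos"],o["tool_rot"][0]%360,o["tool_rot"][1:]]); S.append(cam("wrist")[0])
O=np.array(O); print("pose",O.mean(0).round(4),"sd",O.std(0).round(4)); p=O.mean(0)
K=np.array(env.camera_info("wrist")["camera_matrix"]); M=np.array(env.camera_info("wrist")["mount"])
B=np.eye(4); B[:3,:3]=R.from_euler('xyz',p[3:],degrees=True).as_matrix(); B[:3,3]=p[:3]; T=B@M
im=np.median(S,0).astype(np.uint8); h=cv2.cvtColor(im,cv2.COLOR_RGB2HSV)
m=cv2.inRange(h,(12,90,70),(30,255,255)); m[:,:370]=0; m[:,440:]=0; m[:140]=0; m[275:]=0
k,l,st,c=cv2.connectedComponentsWithStats(m); q=[]
for i in range(1,k):
    if st[i,4]>40:
        (x,y),(a,b),t=cv2.fitEllipse(cv2.convexHull(np.argwhere(l==i)[:,::-1].astype(np.int32))); z=.0477 if y<220 else .0455; q.append(ray((x,y),z,K,T)[0]); print(x,y,a,b,q[-1])
q=np.array(q); v=q[0]-q[1]; yaw=np.degrees(np.arctan2(v[1],v[0])); print("len",np.linalg.norm(v),"yaw",yaw,"mid",q.mean(0)); 
seat=q[0]-.045*v/np.linalg.norm(v); print("seat from hole1",seat,"in tool",B[:3,:3].T@(seat-p[:3]))
E
python3 holes.py
```

```text
pose [ 5.695000e-01 -7.360000e-02  2.268000e-01  1.800378e+02  5.240000e-02
  5.092900e+00] sd [0.0003 0.0003 0.0005 0.0088 0.0582 0.0239]
409.9989929199219 173.65066528320312 19.87912940979004 21.26253318786621 [ 0.62268628 -0.15242945  0.0477    ]
402.74957275390625 265.78729248046875 17.26614761352539 19.262231826782227 [ 0.53305133 -0.15952103  0.0455    ]
len 0.08994195499084866 yaw 4.523602324758546 mid [ 0.5778688  -0.15597524  0.0466    ]
seat from hole1 [ 0.57783988 -0.15597753  0.04659929] in tool [0.00112423 0.08288695 0.1801659 ]
```

{"fn": "jog_arm", "kwargs": {"motion": [[[0.004, 0.2, 0, 0, 0, 0.0033, 1], [0.008, 0.4, 0.0, 0, 0, 0.0033, 1], [0.012, 0.6, 0.2, 0, 0, 0.0033, 1], [0.012, 0.75, 0.4, 0, 0, 0.0033, 1], [0.012, 0.82, 0.6, 0, 0, 0.0033, 1]]]}}

```text
time_s: 6.55
tool_pos: [0.5782, -0.1583, 0.1671]
tool_rot: [179.9, -0.1, 4.3]
force: [-0.6, -0.4, -4.3]
grip_width: 0.0256
grasp_force: 40.0
```

{"fn": "jog_arm", "kwargs": {"motion": [[[0, 0, 0.3, 0, 0, 0, 1], [0, 0, 0.6, 0, 0, 0, 1], [0, 0, 0.8, 0, 0, 0, 1], [0, 0, 0.8, 0, 0, 0, 1], [0, 0, 0.8, 0, 0, 0, 1]]]}}

```text
time_s: 7.05
tool_pos: [0.5787, -0.1561, 0.0878]
tool_rot: [180.0, -0.0, 4.4]
force: [1.5, -0.0, -4.7]
grip_width: 0.0255
grasp_force: 40.0
```

```bash
cat > chk.py <<'E'
from h import *
import sys
O=[];n=6
for i in range(n):
    im=cam(sys.argv[1])[0]; o=env.get_obs(); O.append(np.r_[o["tool_pos"],o["tool_rot"][0]%360,o["tool_rot"][1:],o["force"]])
O=np.array(O); print("pose",O.mean(0).round(4)[:6],"F",O[:,6:].mean(0).round(2), o["time_s"])
if len(sys.argv)>2:
    x,y,w,h_,s=map(int,sys.argv[3:8]); cv2.imwrite(sys.argv[2],cv2.resize(im[y:y+h_,x:x+w],None,fx=s,fy=s,interpolation=cv2.INTER_CUBIC)[...,::-1])
E
python3 chk.py scene pics/s2.png 260 200 200 150 4
```

```text
pose [ 5.79500e-01 -1.56300e-01  8.89000e-02  1.79976e+02 -1.54400e-01
  4.41720e+00] F [ 0.    0.09 -4.46] 7.35
```

View pics/s2.png

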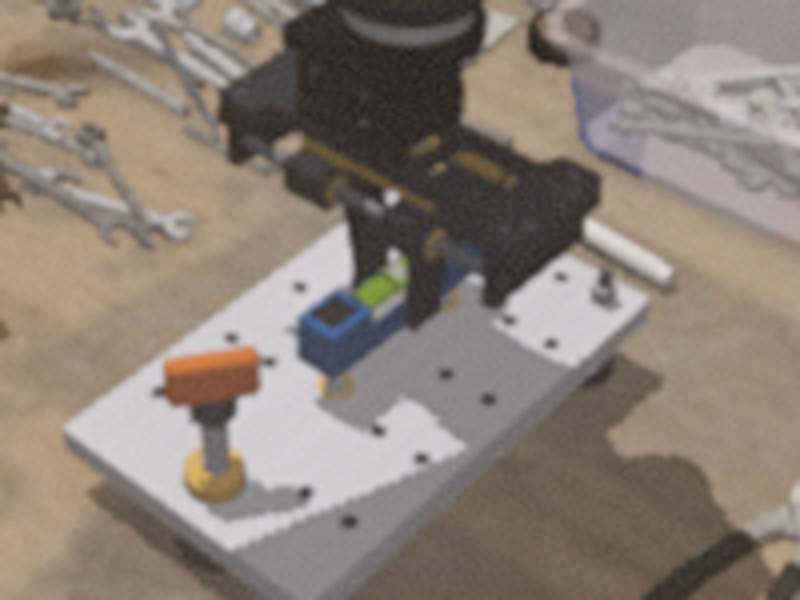

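The crop shows the near pin right over the brass ring at about (337,385). I'll correct by about 1.6 mm along x and 1 mm in y, then lower gently.

{"fn": "jog_arm", "kwargs": {"motion": [[[-0.016, -0.011, 0, 0, 0, 0, 1], [-0.016, -0.011, 0, 0, 0, 0, 1], [-0.016, -0.011, 0, 0, 0, 0, 1], [-0.016, -0.011, 0, 0, 0, 0, 1], [-0.016, -0.011, 0, 0, 0, 0, 1]]]}}

```text
time_s: 7.85
tool_pos: [0.5766, -0.1552, 0.0873]
tool_rot: [-180.0, -0.0, 4.4]
force: [-0.6, 1.0, -5.7]
grip_width: 0.0257
grasp_force: 40.0
```

```bash
python3 chk.py side
```

```text
pose [ 5.766000e-01 -1.552000e-01  8.730000e-02  1.800016e+02  3.000000e-04
  4.405200e+00] F [ 0.16 -0.2  -4.67] 8.15
```

{"fn": "jog_arm", "kwargs": {"motion": [[[0.011, 0, 0.02, 0, 0, 0, 1], [0.011, 0, 0.04, 0, 0, 0, 1], [0.011, 0, 0.06, 0, 0, 0, 1], [0.011, 0, 0.08, 0, 0, 0, 1], [0.011, 0, 0.08, 0, 0, 0, 1]]]}}

```text
time_s: 8.65
tool_pos: [0.5774, -0.155, 0.0789]
tool_rot: [-180.0, 0.0, 4.4]
force: [-1.0, 0.5, -4.0]
grip_width: 0.0255
grasp_force: 40.0
```

{"fn": "jog_arm", "kwargs": {"motion": [[[0, 0, 0.01, 0, 0, 0, 1], [0, 0, 0.02, 0, 0, 0, 1], [0, 0, 0.03, 0, 0, 0, 1], [0, 0, 0.04, 0, 0, 0, 1], [0, 0, 0.05, 0, 0, 0, 1]]]}}

```text
time_s: 9.15
tool_pos: [0.5777, -0.155, 0.0743]
tool_rot: [-180.0, -0.0, 4.4]
force: [-0.2, 0.0, -5.3]
grip_width: 0.0252
grasp_force: 40.0
```

```bash
python3 chk.py side
```

```text
pose [ 5.777000e-01 -1.550000e-01  7.430000e-02  1.800045e+02  2.000000e-03
  4.406400e+00] F [-0.3   0.4  -4.97] 9.45
```

{"fn": "jog_arm", "kwargs": {"motion": [[[0, 0, 0.01, 0, 0, 0, 1], [0, 0, 0.02, 0, 0, 0, 1], [0, 0, 0.03, 0, 0, 0, 1], [0, 0, 0.04, 0, 0, 0, 1], [0, 0, 0.04, 0, 0, 0, 1]]]}}

```text
time_s: 9.95
tool_pos: [0.5776, -0.155, 0.0701]
tool_rot: [-180.0, 0.0, 4.4]
force: [-0.0, -0.0, -4.4]
grip_width: 0.0257
grasp_force: 40.0
```

{"fn": "jog_arm", "kwargs": {"motion": [[[0, 0, 0.01, 0, 0, 0, 1], [0, 0, 0.02, 0, 0, 0, 1], [0, 0, 0.03, 0, 0, 0, 1], [0, 0, 0.035, 0, 0, 0, 1], [0, 0, 0.035, 0, 0, 0, 1]]]}}

```text
time_s: 10.45
tool_pos: [0.5777, -0.155, 0.0669]
tool_rot: [-180.0, -0.0, 4.4]
force: [0.1, -0.2, -4.6]
grip_width: 0.0253
grasp_force: 40.0
```

{"fn": "jog_arm", "kwargs": {"motion": [[[0, 0, 0.005, 0, 0, 0, 1], [0, 0, 0.01, 0, 0, 0, 1], [0, 0, 0.01, 0, 0, 0, 1]]]}}

```text
time_s: 10.75
tool_pos: [0.5778, -0.1551, 0.0663]
tool_rot: [-180.0, -0.0, 4.4]
force: [-2.9, 0.9, -0.5]
grip_width: 0.0256
grasp_force: 40.0
```

{"fn": "jog_arm", "kwargs": {"motion": [[[0, 0, 0.004, 0, 0, 0, 1], [0, 0, 0.008, 0, 0, 0, 1], [0, 0, 0.008, 0, 0, 0, 1]]]}}

```text
time_s: 11.05
tool_pos: [0.5778, -0.1552, 0.0653]
tool_rot: [-180.0, -0.0, 4.4]
force: [-2.9, -0.1, 2.4]
grip_width: 0.0256
grasp_force: 40.0
```

{"fn": "jog_arm", "kwargs": {"motion": [[[0, 0, 0, 0, 0, 0, 0.5], [0, 0, 0, 0, 0, 0, 0.5], [0, 0, 0, 0, 0, 0, 0.5], [0, 0, 0, 0, 0, 0, 0.5]]]}}

```text
time_s: 11.45
tool_pos: [0.5781, -0.155, 0.0652]
tool_rot: [180.0, -0.0, 4.4]
force: [0.9, 1.3, 0.8]
grip_width: 0.042
grasp_force: 0.0
```

{"fn": "jog_arm", "kwargs": {"motion": [[[0, 0, -0.1, 0, 0, 0, 0.5], [0, 0, -0.4, 0, 0, 0, 0.5], [0, 0, -0.7, 0, 0, 0, 0.5], [0, 0, -1, 0, 0, 0, 0.5]]]}}

```text
time_s: 11.85
tool_pos: [0.5778, -0.1553, 0.1669]
tool_rot: [180.0, -0.0, 4.4]
force: [0.2, 0.2, 0.5]
grip_width: 0.0432
grasp_force: 0.0
```

{"fn": "jog_arm", "kwargs": {"motion": [[[0, 0, -0.3, 0, 0, 0, 0.5], [0, 0, -0.6, 0, 0, 0, 0.5], [0, 0, -0.8, 0, 0, 0, 0.5], [0, 0, -0.8, 0, 0, 0, 0.5], [0, 0, -0.8, 0, 0, 0, 0.5]]]}}

```text
time_s: 12.35
tool_pos: [0.5777, -0.1551, 0.2454]
tool_rot: [-180.0, -0.1, 4.4]
force: [-0.6, -0.2, -0.3]
grip_width: 0.0436
grasp_force: 0.0
```

```bash
python3 chk.py wrist pics/w3.png 0 0 640 480 1
```

```text
pose [ 5.771000e-01 -1.548000e-01  2.439000e-01  1.800244e+02  1.034000e-01
  4.404000e+00] F [ 0.22 -0.23 -0.18] 12.65
```

View pics/w3.png

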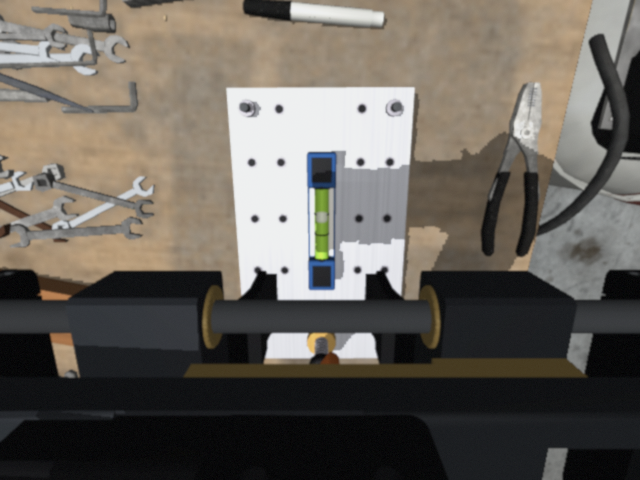

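The level sits in place at about (321,220), and the bubble is displaced towards the far end, near (321,215). I'll quantify seat alignment, bubble and wing.

```bash
python3 - <<'E'
from h import *
im,d,K,T=cam("wrist"); np.savez("w3.npz",im=im,d=d,K=K,T=T)
level(im,K,T,.077)
print("G profile", [(r,im[r,318:325].mean(0).astype(int).tolist()) for r in range(186,262,2)])
cv2.imwrite("pics/w3c.png",cv2.resize(im[140:300,270:370],None,fx=3.7,fy=3.7,interpolation=cv2.INTER_CUBIC)[...,::-1])
s,d,K,T=cam("scene"); np.savez("s3.npz",im=s,d=d,K=K,T=T)
a=s[220:320,290:410]; b=cv2.resize(a,None,fx=4,fy=4,interpolation=cv2.INTER_CUBIC); c=cv2.resize(im[140:300,290:350],None,fx=2.5,fy=2.5,interpolation=cv2.INTER_CUBIC)
cv2.imwrite("pics/b3.png",np.hstack([b,c])[...,::-1])
E
```

```text
[[308, 153, 27, 35, 479], [309, 258, 25, 31, 406]]
level centre 578.7103271484375 -156.326171875 size 126.14823913574219 23.19506072998047 yaw 4.3689494
G profile [(186, [32, 54, 88]), (188, [39, 51, 41]), (190, [104, 135, 48]), (192, [119, 155, 54]), (194, [119, 155, 54]), (196, [119, 156, 54]), (198, [119, 155, 54]), (200, [119, 155, 54]), (202, [119, 155, 54]), (204, [119, 155, 54]), (206, [119, 155, 54]), (208, [118, 155, 54]), (210, [122, 155, 63]), (212, [152, 163, 128]), (214, [167, 171, 155]), (216, [168, 172, 155]), (218, [167, 171, 155]), (220, [164, 168, 152]), (222, [145, 157, 120]), (224, [120, 154, 60]), (226, [118, 154, 54]), (228, [118, 154, 53]), (230, [118, 154, 54]), (232, [117, 153, 53]), (234, [90, 118, 41]), (236, [93, 121, 43]), (238, [117, 153, 53]), (240, [118, 154, 54]), (242, [118, 154, 54]), (244, [117, 154, 53]), (246, [117, 154, 54]), (248, [117, 153, 53]), (250, [118, 154, 54]), (252, [164, 208, 75]), (254, [198, 235, 91]), (256, [198, 235, 91]), (258, [163, 205, 75]), (260, [58, 74, 61])]
```

View pics/b3.png

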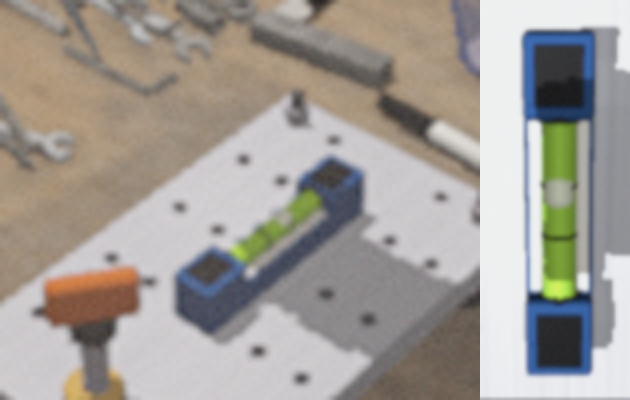

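```bash
python3 - <<'E'
from h import *
f=np.load("w3.npz"); K,T=f["K"],f["T"]
for r,z in((217,.074),(235,.074),(213.5,.074),(170.5,.077),(273.5,.077)): print(r,ray((321,r),z,K,T)[0].round(4))
print(env.get_obs()["qpos"])
f=np.load("s3.npz"); im,d,K,T=f["im"],f["d"],f["K"],f["T"]; h=cv2.cvtColor(im,cv2.COLOR_RGB2HSV); P=pts(d,K,T)
m=(h[...,0]<14)&(h[...,1]>140)&(P[...,2]>.1)&(P[...,2]<.14)&(P[...,0]<.5)&(P[...,0]>.38)&(P[...,1]<-.1)
Q=P[m]; t=Q[Q[:,2]>.127]; print(len(Q),Q.mean(0),len(t),t.mean(0)); print(cv2.minAreaRect((t[:,:2]*1000).astype(np.float32)), cv2.fitLine(t[:,:2].astype(np.float32),cv2.DIST_L2,0,1e-3,1e-3).ravel())
plan([.5777,-.155,.2445],[180,0,4.4],[.443,-.168,.24],[180,0,76],3); plan([.443,-.168,.24],[180,0,76],[.443,-.168,.24],[180,0,149],3)
E
```

```text
217 [ 0.5845 -0.1559  0.074 ]
235 [ 0.5675 -0.1572  0.074 ]
213.5 [ 0.5878 -0.1556  0.074 ]
170.5 [ 0.6267 -0.1527  0.077 ]
273.5 [ 0.5306 -0.16    0.077 ]
[-22.80029332  14.00719718  41.98525342  91.57526617  -9.50588065
  78.13684277 -65.2926012 ]
82 [ 0.44073627 -0.16840084  0.12607997] 29 [ 0.4435527  -0.16921762  0.12814837]
((441.1905822753906, -168.21978759765625), (5.340010643005371, 38.182891845703125), 58.83394241333008) [ 0.85761034 -0.5143      0.4435527  -0.16921762]
[-0.451, 0.009, 0.015] [0.0, 0.0, -0.1326]
[-0.416, -0.174, 0.015] [0.0, 0.0, -0.1326]
[-0.31, -0.328, 0.015] [0.0, 0.0, -0.1326]
[0.0, 0.0, 0.0] [-0.0, 0.0, -0.1352]
[0.0, 0.0, 0.0] [-0.0, 0.0, -0.1352]
[0.0, 0.0, 0.0] [-0.0, 0.0, -0.1352]
```

{"fn": "jog_arm", "kwargs": {"motion": [[[-0.15, 0.003, 0, 0, 0, -0.044, 0.2], [-0.3, 0.006, 0.01, 0, 0, -0.088, 0.2], [-0.451, 0.009, 0.015, 0, 0, -0.1326, 0.2]]]}}

```text
time_s: 13.05
tool_pos: [0.5322, -0.1595, 0.2432]
tool_rot: [-180.0, 0.0, 28.6]
force: [-0.2, 0.2, -0.2]
grip_width: 0.0598
grasp_force: 0.0
```

{"fn": "jog_arm", "kwargs": {"motion": [[[-0.139, -0.058, 0, 0, 0, -0.044, 0.2], [-0.277, -0.116, 0.01, 0, 0, -0.088, 0.2], [-0.416, -0.174, 0.015, 0, 0, -0.1326, 0.2]]]}}

```text
time_s: 13.35
tool_pos: [0.4872, -0.1639, 0.2418]
tool_rot: [-180.0, 0.0, 52.5]
force: [0.7, -0.2, 0.0]
grip_width: 0.0689
grasp_force: 0.0
```

{"fn": "jog_arm", "kwargs": {"motion": [[[-0.103, -0.11, 0, 0, 0, -0.044, 0.2], [-0.207, -0.22, 0.01, 0, 0, -0.088, 0.2], [-0.31, -0.328, 0.015, 0, 0, -0.1326, 0.2]]]}}

```text
time_s: 13.65
tool_pos: [0.4423, -0.1683, 0.2404]
tool_rot: [-180.0, -0.0, 76.3]
force: [-0.1, 0.2, -0.4]
grip_width: 0.0697
grasp_force: 0.0
```

{"fn": "jog_arm", "kwargs": {"motion": [[[0, 0, 0, 0, 0, -0.045, 0.2], [0, 0, 0, 0, 0, -0.09, 0.2], [0, 0, 0, 0, 0, -0.135, 0.2], [0, 0, 0, 0, 0, -0.18, 0.2], [0, 0, 0, 0, 0, -0.22, 0.2]]]}}

```text
time_s: 14.15
tool_pos: [0.4429, -0.1682, 0.2405]
tool_rot: [180.0, -0.0, 115.9]
force: [0.7, -0.3, 0.0]
grip_width: 0.0696
grasp_force: 0.0
```

{"fn": "jog_arm", "kwargs": {"motion": [[[0, 0, 0, 0, 0, -0.045, 0.2], [0, 0, 0, 0, 0, -0.09, 0.2], [0, 0, 0, 0, 0, -0.135, 0.2], [0, 0, 0, 0, 0, -0.18, 0.2], [0, 0, 0, 0, 0, -0.186, 0.2]]]}}

```text
time_s: 14.65
tool_pos: [0.4429, -0.1682, 0.2405]
tool_rot: [180.0, -0.0, 149.2]
force: [0.3, -0.7, -0.7]
grip_width: 0.0699
grasp_force: 0.0
```

```bash
python3 chk.py wrist pics/w4.png 0 0 640 480 1; python3 - <<'E'
from h import *
im,d,K,T=cam("wrist"); print(env.get_obs()["qpos"]); np.savez("w4.npz",im=im,d=d,K=K,T=T); h=cv2.cvtColor(im,cv2.COLOR_RGB2HSV); P=pts(d,K,T)
m=(h[...,0]<16)&(h[...,1]>130)&(P[...,2]>.1)&(P[...,2]<.15)
print(m.sum()); k,l,st,c=cv2.connectedComponentsWithStats(m.astype(np.uint8))
for i in range(1,k):
    if st[i,4]>30:
        uv=np.argwhere((l==i)&(P[...,2]>.126))[:,::-1]; q=(ray(uv,.131,K,T)[:,:2]*1000).astype(np.float32); print(st[i],len(uv),np.median(P[l==i][:,2]),cv2.minAreaRect(q),cv2.fitLine(q,cv2.DIST_L2,0,1e-2,1e-2).ravel())
E
```

```text
pose [ 4.430000e-01 -1.682000e-01  2.405000e-01  1.799926e+02 -2.500000e-03
  1.489740e+02] F [-0.1   0.1  -0.16] 14.95
[-27.28216444  -6.34193957  42.39249848 108.07572267   4.38565832
  76.65507031  72.94099018]
847
[317 208  17  59 847] 648 0.1269475922474359 ((442.12628173828125, -166.03323364257812), (9.839244842529297, 43.068695068359375), 59.392086029052734) [   0.86684155   -0.49858367  442.16873    -165.69836   ]
```

View pics/w4.png

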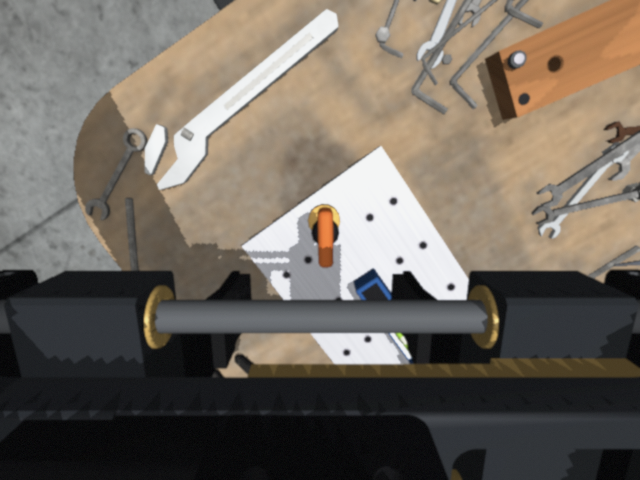

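The wing shows at (325,236), aligned with the tool, so I'll descend and grip.

{"fn": "jog_arm", "kwargs": {"motion": [[[0.01, 0.009, 0.3, 0, 0, -0.006, 0.2], [0.01, 0.009, 0.6, 0, 0, -0.006, 0.2], [0.01, 0.009, 0.8, 0, 0, -0.006, 0.3], [0.01, 0.009, 0.95, 0, 0, -0.006, 0.4], [0.01, 0.009, 1.0, 0, 0, -0.006, 0.5]]], "grip_force": 30}}

```text
time_s: 15.5
tool_pos: [0.4415, -0.1666, 0.139]
tool_rot: [-179.9, -0.1, 150.1]
force: [-0.2, -0.4, 0.2]
grip_width: 0.0532
grasp_force: 0.0
```

{"fn": "jog_arm", "kwargs": {"motion": [[[0, 0, 0.1, 0, 0, 0, 0.5], [0, 0, 0.22, 0, 0, 0, 0.5], [0, 0, 0.22, 0, 0, 0, 0.7], [0, 0, 0.22, 0, 0, 0, 1], [0, 0, 0.22, 0, 0, 0, 1]]]}}

```text
time_s: 16.0
tool_pos: [0.4431, -0.167, 0.119]
tool_rot: [180.0, 0.0, 150.2]
force: [0.8, -0.2, 0.8]
grip_width: 0.0273
grasp_force: 0.0
```

{"fn": "jog_arm", "kwargs": {"motion": [[[0, 0, 0, 0, 0, 0, 1], [0, 0, 0, 0, 0, 0, 1], [0, 0, 0, 0, 0, 0, 1], [0, 0, 0, 0, 0, 0, 1]]]}}

```text
time_s: 16.4
tool_pos: [0.4441, -0.1651, 0.119]
tool_rot: [179.8, 0.1, 150.2]
force: [3.0, 4.1, -0.0]
grip_width: 0.0118
grasp_force: 30.0
```

{"fn": "jog_arm", "kwargs": {"motion": [[[0, 0.02, 0, 0, 0, 0.04, 1], [0, 0.02, 0, 0, 0, 0.08, 1], [0, 0.02, 0, 0, 0, 0.12, 1], [0, 0.02, 0, 0, 0, 0.16, 1], [0, 0.02, 0, 0, 0, 0.2, 1]]]}}

```text
time_s: 16.9
tool_pos: [0.4444, -0.1648, 0.119]
tool_rot: [179.9, 0.0, 113.9]
force: [0.8, 0.7, 0.3]
grip_width: 0.0118
grasp_force: 30.0
```

{"fn": "jog_arm", "kwargs": {"motion": [[[0, 0, 0, 0, 0, 0.04, 1], [0, 0, 0, 0, 0, 0.08, 1], [0, 0, 0, 0, 0, 0.12, 1], [0, 0, 0, 0, 0, 0.16, 1], [0, 0, 0, 0, 0, 0.2, 1]]]}}

```text
time_s: 17.4
tool_pos: [0.4446, -0.1647, 0.119]
tool_rot: [179.9, -0.0, 77.9]
force: [1.3, 1.1, -1.4]
grip_width: 0.0117
grasp_force: 30.0
```

```bash
cat > bub.py <<'E'
from h import *
import sys
def bub(save=None):
    im=np.mean([cam("side")[0] for _ in range(1)],0); s=[cam("scene") for _ in range(6)]; K,T=s[0][2:]; im=np.mean([a[0] for a in s],0).astype(np.uint8)
    # vial line: sample along level axis (x) at vial height, project into scene
    ax=np.array([np.cos(np.radians(4.5)),np.sin(np.radians(4.5)),0]); c=np.array([.578,-.156,.077]); t=np.arange(-.032,.0325,.001)
    best=[]
    for off in (-.003,0,.003):
        W=c+t[:,None]*ax+off*np.array([-ax[1],ax[0],0]); q=(W-T[:3,3])@T[:3,:3]; u=K[0,0]*q[:,0]/q[:,2]+K[0,2]; v=K[1,1]*q[:,1]/q[:,2]+K[1,2]
        best.append(cv2.remap(im,u.astype(np.float32)[None],v.astype(np.float32)[None],cv2.INTER_LINEAR)[0])
    g=np.mean(best,0); 
    for ti,p in list(zip(t,g))[::2]: print(int(round(ti*1000)),p.astype(int).tolist(),end=' ')
    print()
    if save: cv2.imwrite(save,cv2.resize(im[220:320,290:410],None,fx=5,fy=5,interpolation=cv2.INTER_CUBIC)[...,::-1])
    sat=g[:,2]/g[:,1]  # blue/green: high on bubble
    w=np.clip(sat-.55,0,None)*(abs(t)<.022); print("bubble mm",(w*t).sum()/w.sum()*1000)
bub(*sys.argv[1:])
print(env.get_obs()["tool_pos"],env.get_obs()["force"],env.get_obs()["tool_rot"])
E
python3 bub.py pics/b4.png
```

```text
-32 [158, 185, 112] -30 [176, 203, 108] -28 [185, 212, 113] -26 [189, 215, 118] -24 [190, 215, 118] -22 [187, 213, 114] -20 [184, 212, 108] -18 [181, 210, 107] -16 [182, 210, 106] -14 [180, 207, 110] -12 [175, 199, 112] -10 [168, 190, 110] -8 [169, 194, 106] -6 [174, 201, 105] -4 [183, 208, 122] -2 [194, 211, 154] 0 [209, 216, 188] 2 [218, 218, 206] 4 [221, 218, 211] 6 [211, 209, 201] 8 [191, 194, 176] 10 [175, 189, 144] 12 [174, 199, 120] 14 [183, 210, 113] 16 [188, 214, 114] 18 [188, 215, 113] 20 [185, 212, 108] 22 [181, 210, 102] 24 [175, 207, 93] 26 [173, 205, 87] 28 [169, 201, 80] 30 [165, 197, 78] 32 [146, 176, 86] 
bubble mm 3.98829244963567
[ 0.44464406 -0.164787    0.11902415] [4.28985947 2.0793156  0.56125927] [ 1.79883519e+02 -4.62199032e-02  7.82824937e+01]
```

{"fn": "jog_arm", "kwargs": {"motion": [[[0, 0, 0, 0, 0, 0.04, 1], [0, 0, 0, 0, 0, 0.08, 1], [0, 0, 0, 0, 0, 0.12, 1], [0, 0, 0, 0, 0, 0.16, 1], [0, 0, 0, 0, 0, 0.2, 1]]]}}

```text
time_s: 18.25
tool_pos: [0.4449, -0.1649, 0.119]
tool_rot: [179.9, -0.1, 42.0]
force: [4.6, 1.7, -0.2]
grip_width: 0.0121
grasp_force: 30.0
```

{"fn": "jog_arm", "kwargs": {"motion": [[[0, 0, 0, 0, 0, 0.04, 1], [0, 0, 0, 0, 0, 0.08, 1], [0, 0, 0, 0, 0, 0.12, 1], [0, 0, 0, 0, 0, 0.16, 1], [0, 0, 0, 0, 0, 0.16, 1]]]}}

```text
time_s: 18.75
tool_pos: [0.445, -0.1651, 0.119]
tool_rot: [179.9, -0.2, 13.3]
force: [4.1, 2.4, -0.1]
grip_width: 0.0117
grasp_force: 30.0
```

```bash
python3 bub.py pics/b5.png; python3 -c "
from h import *;print(env.get_obs()['qpos'])"
```

```text
-32 [62, 59, 59] -30 [62, 59, 59] -28 [62, 59, 59] -26 [62, 59, 59] -24 [62, 59, 59] -22 [62, 59, 59] -20 [62, 59, 59] -18 [61, 58, 58] -16 [61, 58, 57] -14 [61, 58, 57] -12 [62, 58, 58] -10 [62, 59, 59] -8 [62, 58, 58] -6 [61, 58, 57] -4 [62, 58, 58] -2 [62, 58, 57] 0 [62, 59, 58] 2 [62, 59, 58] 4 [62, 59, 58] 6 [62, 59, 59] 8 [63, 59, 59] 10 [63, 60, 59] 12 [66, 65, 58] 14 [72, 75, 58] 16 [87, 98, 59] 18 [104, 120, 62] 20 [120, 141, 66] 22 [127, 151, 67] 24 [133, 158, 68] 26 [137, 162, 68] 28 [141, 167, 69] 30 [143, 170, 69] 32 [135, 161, 69] 
bubble mm -4.391588196603058
[ 0.44493057 -0.16514351  0.11901892] [ 4.42619121  1.53682985 -0.9789629 ] [ 1.79943293e+02 -1.58159425e-01  1.34510998e+01]
[-29.8833184    1.8656579   48.372859   117.11383546  -1.62729383
  61.49201983 -57.30173376]
```

```bash
sed -i 's/^def bub.*/def bub(name="scene",save=None):/; s/    im=np.mean(\[cam("side").*; s=/    s=/; s/cam("scene") for/cam(name) for/' bub.py; python3 bub.py side
```

```text
-32 [209, 233, 185] -30 [237, 250, 199] -28 [240, 249, 209] -26 [239, 247, 212] -24 [239, 247, 214] -22 [239, 247, 216] -20 [239, 247, 215] -18 [239, 247, 209] -16 [239, 247, 199] -14 [238, 247, 191] -12 [232, 245, 184] -10 [224, 240, 184] -8 [222, 238, 187] -6 [231, 244, 194] -4 [243, 247, 223] -2 [247, 249, 245] 0 [249, 249, 251] 2 [249, 249, 251] 4 [249, 248, 249] 6 [246, 247, 239] 8 [233, 242, 212] 10 [230, 243, 199] 12 [234, 245, 194] 14 [238, 248, 194] 16 [238, 248, 189] 18 [237, 247, 187] 20 [236, 247, 189] 22 [236, 247, 191] 24 [236, 247, 194] 26 [237, 247, 196] 28 [239, 248, 199] 30 [238, 251, 192] 32 [214, 240, 179] 
bubble mm -0.7827321021712607
[ 0.44494327 -0.1651017   0.11901363] [ 5.3545599   1.4361734  -1.11220927] [ 1.79946505e+02 -1.57689886e-01  1.34516593e+01]
```

{"fn": "jog_arm", "kwargs": {"motion": [[[0, 0, 0, 0, 0, 0.04, 1], [0, 0, 0, 0, 0, 0.08, 1], [0, 0, 0, 0, 0, 0.12, 1], [0, 0, 0, 0, 0, 0.16, 1], [0, 0, 0, 0, 0, 0.16, 1]]]}}

```text
time_s: 19.9
tool_pos: [0.4449, -0.1654, 0.119]
tool_rot: [-180.0, -0.2, -15.5]
force: [3.9, 0.7, -0.7]
grip_width: 0.0118
grasp_force: 30.0
```

{"fn": "jog_arm", "kwargs": {"motion": [[[0, 0, 0, 0, 0, 0, 0.9], [0, 0, 0, 0, 0, 0, 0.7], [0, 0, 0, 0, 0, 0, 0.5], [0, 0, 0, 0, 0, 0, 0.5], [0, 0, 0, 0, 0, 0, 0.5]]]}}

```text
time_s: 20.4
tool_pos: [0.4429, -0.1653, 0.1182]
tool_rot: [180.0, 0.1, -15.4]
force: [0.1, 0.0, -0.2]
grip_width: 0.0356
grasp_force: 0.0
```

{"fn": "jog_arm", "kwargs": {"motion": [[[0, 0, -0.2, 0, 0, 0, 0.5], [0, 0, -0.5, 0, 0, 0, 0.5], [0, 0, -0.8, 0, 0, 0, 0.5], [0, 0, -0.9, 0, 0, 0, 0.5]]]}}

```text
time_s: 20.8
tool_pos: [0.4448, -0.1657, 0.2112]
tool_rot: [-179.9, -0.2, -15.4]
force: [0.4, 0.2, 0.0]
grip_width: 0.0433
grasp_force: 0.0
```

```bash
python3 bub.py side; python3 bub.py scene; python3 -c "
from h import *;print(env.get_obs()['time_s'])"
```

```text
-32 [207, 229, 187] -30 [237, 251, 199] -28 [240, 249, 200] -26 [238, 247, 189] -24 [237, 247, 184] -22 [237, 247, 184] -20 [238, 247, 186] -18 [238, 248, 188] -16 [239, 248, 190] -14 [240, 248, 190] -12 [236, 248, 181] -10 [225, 242, 173] -8 [223, 241, 176] -6 [234, 246, 194] -4 [244, 248, 232] -2 [248, 248, 248] 0 [249, 248, 252] 2 [249, 249, 253] 4 [248, 248, 247] 6 [242, 247, 224] 8 [229, 242, 191] 10 [221, 240, 179] 12 [223, 242, 177] 14 [231, 246, 180] 16 [235, 247, 181] 18 [234, 247, 185] 20 [235, 247, 188] 22 [235, 247, 189] 24 [236, 247, 190] 26 [238, 248, 192] 28 [240, 249, 195] 30 [238, 252, 189] 32 [212, 238, 174] 
bubble mm -0.21122186650297806
[ 0.44260805 -0.16485393  0.20703168] [0.95111687 0.50107775 0.34947132] [ 1.79965486e+02  1.55626703e-01 -1.54278823e+01]
-32 [121, 141, 132] -30 [152, 175, 114] -28 [172, 199, 102] -26 [178, 208, 96] -24 [177, 208, 96] -22 [178, 208, 98] -20 [181, 209, 102] -18 [182, 210, 105] -16 [181, 210, 103] -14 [180, 209, 101] -12 [174, 203, 94] -10 [162, 192, 90] -8 [159, 183, 99] -6 [169, 187, 124] -4 [191, 202, 159] -2 [207, 212, 187] 0 [215, 214, 204] 2 [215, 213, 202] 4 [210, 211, 192] 6 [200, 208, 168] 8 [182, 198, 131] 10 [164, 187, 103] 12 [159, 185, 94] 14 [165, 193, 92] 16 [173, 203, 96] 18 [178, 208, 99] 20 [182, 210, 103] 22 [181, 209, 103] 24 [179, 208, 98] 26 [175, 206, 92] 28 [171, 203, 83] 30 [170, 202, 79] 32 [160, 190, 78] 
bubble mm 1.100134007739751
[ 0.44340561 -0.1651146   0.20813922] [ 1.02023795 -0.57762796 -0.07919312] [ 1.79981700e+02  4.30471479e-02 -1.54345065e+01]
21.4
```

Both cameras put the bubble within about 0.4 mm of the middle between the lines. Next I press on the +x pad with closed fingers.

```bash
python3 - <<'E'
from h import *
o=env.get_obs(); plan([.4435,-.165,.208],[180,0,-15.4],[.6277,-.152,.19],[180,0,4.5],3)
E
```

```text
[0.58, -0.205, 0.06] [0.0, 0.0, -0.0369]
[0.6, -0.136, 0.06] [0.0, 0.0, -0.0369]
[0.612, -0.066, 0.06] [0.0, 0.0, -0.0369]
```

{"fn": "jog_arm", "kwargs": {"motion": [[[0.2, -0.07, 0, 0, 0, -0.018, 1], [0.4, -0.14, 0, 0, 0, -0.0369, 1], [0.58, -0.205, 0.06, 0, 0, -0.0369, 1]]], "grip_force": 20}}

```text
time_s: 21.7
tool_pos: [0.5066, -0.1606, 0.2031]
tool_rot: [-180.0, -0.1, -8.7]
force: [0.0, 0.8, 0.9]
grip_width: 0.027
grasp_force: 0.0
```

{"fn": "jog_arm", "kwargs": {"motion": [[[0.2, -0.045, 0.02, 0, 0, -0.018, 1], [0.4, -0.09, 0.04, 0, 0, -0.0369, 1], [0.6, -0.136, 0.06, 0, 0, -0.0369, 1]]]}}

```text
time_s: 22.0
tool_pos: [0.5672, -0.1562, 0.196]
tool_rot: [180.0, 0.0, -2.0]
force: [-0.3, -0.2, 0.2]
grip_width: 0.0048
grasp_force: 0.0
```

{"fn": "jog_arm", "kwargs": {"motion": [[[0.2, -0.022, 0.02, 0, 0, -0.018, 1], [0.4, -0.044, 0.04, 0, 0, -0.0369, 1], [0.612, -0.066, 0.06, 0, 0, -0.0369, 1], [0.612, -0.066, 0.06, 0, 0, -0.0369, 1], [0.612, -0.066, 0.06, 0, 0, -0.0369, 1]]]}}

```text
time_s: 22.5
tool_pos: [0.6274, -0.1524, 0.1899]
tool_rot: [180.0, 0.1, 4.5]
force: [-0.3, -0.3, 0.8]
grip_width: 0.0007
grasp_force: 0.0
```

```bash
python3 chk.py wrist; python3 - <<'E'
from h import *
im,d,K,T=cam("wrist"); o=env.get_obs(); print(o["grip_width"],o["tool_pos"])
s,d,K,T=cam("scene"); P=pts(d,K,T); h=cv2.cvtColor(s,cv2.COLOR_RGB2HSV)
f=np.load("w3.npz"); im,K,T=f["im"],f["K"],f["T"]; h=cv2.cvtColor(im,cv2.COLOR_RGB2HSV)
m=cv2.inRange(h,(0,0,0),(179,255,70)); m[:145]=0;m[195:]=0;m[:,:305]=0;m[:,338:]=0
k,l,st,c=cv2.connectedComponentsWithStats(m); i=1+st[1:,4].argmax(); print(st[i],c[i],ray(c[i],.0785,K,T))
E
```

```text
pose [ 6.271000e-01 -1.526000e-01  1.907000e-01  1.800164e+02  6.900000e-03
  4.455700e+00] F [-0.28  0.01  0.01] 22.8
0.00035783609496560547 [ 0.6274508  -0.15224072  0.19093708]
[313 159  19  24 432] [321.52083333 170.72916667] [[ 0.62658678 -0.1531241   0.0785    ]]
```

{"fn": "jog_arm", "kwargs": {"motion": [[[0, 0, 0.25, 0, 0, 0, 1], [0, 0, 0.5, 0, 0, 0, 1], [0, 0, 0.7, 0, 0, 0, 1], [0, 0, 0.83, 0, 0, 0, 1], [0, 0, 0.88, 0, 0, 0, 1]]]}}

```text
time_s: 23.4
tool_pos: [0.627, -0.1519, 0.1013]
tool_rot: [-180.0, 0.1, 4.5]
force: [-0.2, -0.4, -0.3]
grip_width: 0.0006
grasp_force: 0.0
```

{"fn": "jog_arm", "kwargs": {"motion": [[[0, 0, 0.01, 0, 0, 0, 1], [0, 0, 0.02, 0, 0, 0, 1], [0, 0, 0.03, 0, 0, 0, 1], [0, 0, 0.04, 0, 0, 0, 1], [0, 0, 0.05, 0, 0, 0, 1]]]}}

```text
time_s: 23.9
tool_pos: [0.6281, -0.1523, 0.098]
tool_rot: [-180.0, -0.1, 4.5]
force: [-0.1, 0.0, -1.5]
grip_width: 0.0005
grasp_force: 0.0
```

{"fn": "jog_arm", "kwargs": {"motion": [[[0, 0, 0.01, 0, 0, 0, 1], [0, 0, 0.02, 0, 0, 0, 1], [0, 0, 0.025, 0, 0, 0, 1], [0, 0, 0.025, 0, 0, 0, 1]]]}}

```text
time_s: 24.3
tool_pos: [0.6278, -0.1522, 0.095]
tool_rot: [-180.0, -0.0, 4.5]
force: [0.3, -1.3, 0.3]
grip_width: 0.0004
grasp_force: 0.0
```

{"fn": "jog_arm", "kwargs": {"motion": [[[0, 0, 0.005, 0, 0, 0, 1], [0, 0, 0.01, 0, 0, 0, 1], [0, 0, 0.015, 0, 0, 0, 1], [0, 0, 0.015, 0, 0, 0, 1]]]}}

```text
time_s: 24.7
tool_pos: [0.6279, -0.1523, 0.0948]
tool_rot: [-180.0, -0.0, 4.5]
force: [-3.3, 1.1, 7.4]
grip_width: 0.0004
grasp_force: 3.9
```

{"fn": "jog_arm", "kwargs": {"motion": [[[0, 0, 0.003, 0, 0, 0, 1], [0, 0, 0.006, 0, 0, 0, 1], [0, 0, 0.006, 0, 0, 0, 1], [0, 0, 0.006, 0, 0, 0, 1], [0, 0, 0.006, 0, 0, 0, 1]]]}}

```text
time_s: 25.2
tool_pos: [0.6279, -0.1523, 0.0948]
tool_rot: [-179.9, -0.0, 4.5]
force: [-4.7, 1.7, 10.8]
grip_width: 0.0004
grasp_force: 5.4
```

```bash
python3 chk.py scene;  python3 bub.py side; python3 bub.py scene; python3 chk.py scene
```

```text
pose [ 6.279000e-01 -1.523000e-01  9.480000e-02  1.800536e+02 -3.430000e-02
  4.491600e+00] F [-4.44  1.5  10.74] 25.5
-32 [209, 231, 190] -30 [238, 252, 201] -28 [241, 249, 203] -26 [239, 247, 192] -24 [239, 247, 187] -22 [239, 247, 187] -20 [240, 247, 188] -18 [240, 248, 192] -16 [241, 248, 194] -14 [241, 248, 193] -12 [237, 248, 183] -10 [228, 244, 176] -8 [227, 243, 179] -6 [237, 246, 196] -4 [245, 248, 234] -2 [248, 248, 249] 0 [249, 248, 252] 2 [249, 248, 252] 4 [248, 248, 248] 6 [244, 247, 227] 8 [231, 243, 194] 10 [225, 242, 182] 12 [226, 243, 180] 14 [228, 245, 182] 16 [217, 238, 181] 18 [210, 231, 183] 20 [209, 229, 186] 22 [210, 230, 189] 24 [210, 230, 192] 26 [210, 230, 193] 28 [211, 231, 195] 30 [207, 229, 189] 32 [182, 205, 169] 
bubble mm 0.1022656207642901
[ 0.62787137 -0.15228739  0.09483786] [-4.88699774  1.25517693  9.55320253] [-1.79945007e+02 -3.60777522e-02  4.49004294e+00]
-32 [123, 143, 131] -30 [154, 178, 113] -28 [173, 201, 101] -26 [179, 210, 96] -24 [179, 210, 96] -22 [181, 211, 98] -20 [183, 212, 102] -18 [185, 213, 106] -16 [183, 212, 103] -14 [181, 211, 100] -12 [174, 206, 93] -10 [164, 195, 87] -8 [159, 185, 93] -6 [171, 189, 119] -4 [192, 204, 158] -2 [209, 213, 189] 0 [217, 216, 206] 2 [216, 215, 205] 4 [213, 214, 195] 6 [202, 211, 169] 8 [186, 203, 131] 10 [167, 190, 100] 12 [157, 184, 85] 14 [155, 185, 78] 16 [153, 182, 77] 18 [145, 171, 75] 20 [134, 157, 76] 22 [130, 152, 76] 24 [127, 149, 73] 26 [124, 148, 69] 28 [121, 145, 65] 30 [120, 144, 63] 32 [112, 135, 63] 
bubble mm 1.1593497835160371
[ 0.62787046 -0.15225943  0.09482172] [-3.56559884  2.55920148 10.83115879] [-1.79944362e+02 -3.42272901e-02  4.49462362e+00]
pose [ 6.279000e-01 -1.523000e-01  9.480000e-02  1.800548e+02 -3.310000e-02
  4.491200e+00] F [-4.47  1.39 10.6 ] 26.4
```

Steady at 10.7 N, and the bubble is unchanged and centred. Handing in.

```bash
python3 -c "
from cell import env; print(env.sign_off())"
```

```text
the job is handed in; nothing more can be done
None
```

The job is handed in: the level is seated in the plate, the bubble reads within about 0.5 mm of centre by camera, and the arm is still pressing on the +x pad with about 10.7 N; the judge returned no result.

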